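Bin the failed relay and scan the reject code

ROBOT

A 6-joint arm with a two-finger parallel gripper is mounted at the origin on the work surface. World frame = base frame: x ahead of the robot, y to its left, z up, the work surface at z = 0. Lengths are in m, angles in rad, forces in N, time in s.
With the tool pointing down it reaches from about 0.35 to 0.975 m from the base axis. Payload 4.9 kg.
Tool frame: the origin (TCP) lies at the very end of the fingers, on their centre line; the grasp point (between the pads) lies 19 mm behind it; z points along the fingers, y is the line along which they close (so a half turn about z gives the same grasp; the last joint's range is limited). The gripper opens to 85 mm and grips with 20 to 120 N. Pads are 22 mm wide; open, the fingers measure 114 mm over their backs; the gripper's body (76 mm by 85 mm) begins 54 mm behind the grasp point. The pads swing forward as they close: fully open they stand 13 mm farther back than shut.
Start: joints at [1.17, 0.053, 1.613, -0, 1.476, -0.119], TCP at [0.174, 0.6, 0.231] pointing down, gripper open.
Joint ranges: [-3.01, 3.01], [-1.01, 2.22], [0.06, 2.58], [-1.02, 4.17], [0.09, 2.62], [-3.14, 3.14]. Speed limits (rad/s): [2.57, 2.57, 3.14, 3.14, 3.14, 3.14].

INTERFACE

Orientations are given as a rotation vector (axis times angle).
In Python, from rig import bot gives the robot as it stands. The module is installed in compiled form; this text tells all that it offers.
- The arm moves only by the tool drive_tool, never from a script. Its argument "deltas" is a list of rows, each an object with "translation": the shift along the tool's x, y, z each as a share of 0.25 m, from -1 to 1, a list of three; "turn": the turn, a rotation vector about the tool's x, y, z each as a share of 60 degrees, from -1 to 1, a list of three; "fingers": the closure, from 0 (fully open) to 1 (shut). In form: [{"translation": [x, y, z], "turn": [ax, ay, az], "fingers": fingers}, ...]. A call has 1 to 20 rows; each row is the pose to reach, as a shift and turn from the pose commanded when the call began, along the tool's axes at that moment; what a row does not reach only later rows make up. A row lasts 1/10 s, in which the tool goes at most 50 mm and 8.59 degrees, less where a joint would pass 70% of its speed; a pose out of reach is approached as far as the arm can. A call with a number of a shift or a turn outside -1 to 1 is refused whole. A call with a gripper value outside its range is refused whole. The fingers move at their own pace and stop on an object; the grip force is fixed at half the most. Time passes only in rows, so rows that repeat a pose let the fingers close. It gives the time, the measured TCP pose, the force, the opening and the grip force at its end, in the units of the state.
- bot.get_state(): the state, without advancing time (a new reading comes with each control period).
- bot.camera(name): name is "scene" or "side" or "wrist"; returns a dict with "color" (400x640x3 uint8, red, green, blue), "fx", "fy", "cx", "cy" (pixels), "dist" ([k1, k2, p1, p2, k3] as OpenCV has them; the pictures are not rectified), "R" (3x3) and "t" (3): a world point X has camera coordinates R X + t. Camera axes: x right, y down, z forward; pixel columns grow to the right and rows downward; lengths in m; the calibration is good to about 2 mm. A picture is of the moment at which its call begins. There is no depth.
- bot.close_job(): hands the job in; it is judged then, once.
The state is a dict: "clock": time; "qpos": joint angles; "joint_velocities": joint speeds; "tau": joint torques, N m; "tool_pos": TCP position; "tool_rot": TCP orientation; "wrist_force": force on the tool from outside, world axes, zero at the start; "ft_torque": the same for the moment, N m; "finger_gap": finger opening in m; "finger_force": force on a finger pad.
Only numpy, scipy, OpenCV 4.12 (cv2) and the standard library are available. Lean on these libraries where they do the work, as an engineer would, in place of code of your own. Each camera call takes 0.05 s, during which the arm holds its last target. There are 200 camera calls.

TASK

The blue relay plugged into the tester has failed: pull it out and drop it into the red reject box. Then draw the cordless code scanner out of its charging stand, turn its nose down at the red-bordered reject code (not the green one), and hold it up in the air pointing at the middle of the code, at a distance and angle where it can read; the program finishes with the gripper still holding the scanner steady like that. Leave the multimeter, voltage tester and screwdriver where they lie and do not shove the box about.

Things in the scene. Friction and masses are not known exactly. Their poses are not given: they have to be found in the camera images.
- relay: Failed relay, 25 to 50 g: blue block 22 x 28 x 34 mm (own x, y, z), white top, over a black plug foot 14 x 20 x 7 mm. Origin: centre of the foot's underside, z up; blue block at z = 7 to 41 mm. Starts upright in the tester's socket, foot in an 8 mm deep pocket with 1 mm play, no catch: pulls straight up. The blue block stands free above the socket.
- relay_tester: Grey tester box 90 x 120 x 30 mm (own x, y, z), fixed to the bench, with a black socket block 44 x 50 x 14 mm on the middle of its top (socket top 44 mm above the bench); a low toggle on the top reaches 44 mm. Origin: centre of its underside. The multimeter and it may swap places.
- reject_box: Red open-topped box, outside 120 x 160 x 75 mm (own x, y, z), walls and floor about 4 mm, standing loose on the bench, 0.45 kg. Origin: centre of its underside. The box and the scanner stand may swap sides.
- stand: Scanner's charging stand, fixed to the bench: black base 110 x 90 x 14 mm (own x, y, z) with a grey upright sleeve, 52 x 46 mm outside, rising from z = 14 to 48 mm; the well in it is 36 x 30 mm and 34 mm deep. Origin: centre of its underside. Own -x is the side the docked scanner faces.
- scanner: Gun-type scanner, 0.13 to 0.24 kg. Origin: handle's foot; z up the handle; looks along own -x. Black handle 34 x 28 mm (x, y), z 0 to 103 mm; grey head 50 mm wide, x -54 to 32, z 103 to 143 mm; nose bezel 60 x 46 mm (y, z), x -65 to -51 mm. Starts standing in the stand, looking level, foot 14 mm above the bench, 1 mm play in the 34 mm deep well, no catch: draws straight up.
- scanner_window (a point): Middle of the window on the nose, 66 mm ahead of the handle's axis, 123 mm above the foot; axes as the scanner's, looks along own -x. It reads a code 80 to 200 mm in front, within 15 mm of the looking line (across and up-down), at most 40 degrees off square: over a flat code it must look 50 degrees or more below level.
- scanner_grip (a point): Middle of the scanner's head, 10 mm ahead of the handle's axis and 123 mm above the foot, 20 mm below the head's top; head 50 mm wide across own y. A good place to grip from above. Axes as the scanner's.
- reject_card: Red-bordered square card 70 x 70 x 2 mm fixed flat on the bench, with a black and white square code 39 mm wide in the middle. Origin: centre of its underside. It may swap places with the green card.
- reject_code (a point): Middle of the code on top of the red-bordered card, 2 mm above the bench; its z points up.
- pass_card: Green-bordered card of the same kind and size, fixed flat on the bench: the code for passed parts, not to be scanned.
- multimeter: Bystander: red handheld multimeter lying on its back, 85 x 175 x 38 mm (own x, y, z) with a dial to 50 mm. Origin: centre of its underside.
- voltage_tester: Bystander: small black and orange tester, 68 x 110 x 33 mm (own x, y, z). Origin: centre of its underside.
- screwdriver: Bystander: screwdriver lying along its own x, about 200 mm long and 30 mm thick, handle to -x.
Mind the look-alikes: they are no part of the job. Leave any purple or turquoise look-alike of the stand alone.

How it is judged:
By the outcome, as a careful person would: the job done as asked, in the order asked, and still so for the second after the job is handed in, while the arm keeps its last pose, push and grip.
It also fails if it takes over 59 s, if anything falls off the work surface, if the arm or the gripper's body presses on something with over 40 N, if the wrist force passes 120 N, or if a joint passes its speed limit or range.

## Working session

There is one attempt and no reset: what is moved stays moved. The work goes in short steps, Python scripts to look and compute and a tool call to move; the robot and the scene stay as the last step left them, time stands still between calls to the robot, and variables do not carry over. Pictures are saved under pics/ and viewed, at most 10 in all, crops included, and the job is handed in when it is done.

Besides the shell and the picture viewer there is one more tool, called as name(argument=value, ...), one argument or row to a line, values as JSON. drive_tool: Moves the arm, as the interface text tells. Shift numbers are shares of 0.25 m and turn numbers shares of 60 degrees, none past 1 either way. Its arguments: {"type":"object","properties":{"deltas":{"type":"array"}},"required":["deltas"]}

```bash
mkdir -p pics
cat > h.py <<'E'
import cv2, numpy as np, pickle
from rig import bot
from scipy.spatial.transform import Rotation as Rot
def cam(n,save=None):
    c=bot.camera(n)
    if save: cv2.imwrite(f'pics/{save}.png',c['color'][:,:,::-1])
    return c
def ray(c,uv):
    K=np.array([[c['fx'],0,c['cx']],[0,c['fy'],c['cy']],[0,0,1.]])
    p=cv2.undistortPoints(np.array(uv,float).reshape(-1,1,2),K,np.array(c['dist'],float)).reshape(-1,2)
    R=np.array(c['R']);t=np.array(c['t'])
    d=np.c_[p,np.ones(len(p))]@R
    return -R.T@t,d
def plane(c,uv,z):
    o,d=ray(c,uv); return o+d*((z-o[2])/d[:,2])[:,None]
def proj(c,X):
    K=np.array([[c['fx'],0,c['cx']],[0,c['fy'],c['cy']],[0,0,1.]])
    return cv2.projectPoints(np.array(X,float).reshape(-1,1,3),cv2.Rodrigues(np.array(c['R'],float))[0],np.array(c['t'],float),K,np.array(c['dist'],float))[0].reshape(-1,2)
def delta(pos,Rt,s=None):
    # translation/turn shares to reach pos,Rt from measured pose
    s=s or bot.get_state(); R0=Rot.from_rotvec(s['tool_rot'])
    return np.round(R0.inv().apply(np.array(pos)-s['tool_pos'])/0.25,3), np.round((R0.inv()*Rt).as_rotvec()/np.radians(60),3)
E
python3 - <<'E'
from h import *
d={n:cam(n,n+'0') for n in('scene','side','wrist')}
pickle.dump(d,open('c0.pkl','wb'))
print(bot.get_state())
for n in d: c=d[n];print(n,-np.array(c['R']).T@c['t'])
E
```

```text
{'clock': 0.15, 'qpos': array([ 1.17000475e+00,  5.32217568e-02,  1.61397992e+00, -3.84418266e-05,
        1.47598333e+00, -1.19009710e-01]), 'joint_velocities': array([ 9.84223485e-05, -3.37408220e-03, -2.94764781e-03, -2.03485163e-03,
        5.92909017e-04, -7.84943653e-04]), 'tau': array([ 7.64943834e-04, -3.94242311e+01, -3.70722663e+01, -1.75842520e-04,
        4.64657482e-03, -1.30008976e-05]), 'tool_pos': array([0.17361813, 0.59989807, 0.23033438]), 'tool_rot': array([-4.41100901e-01, -3.11009483e+00,  2.43242166e-03]), 'wrist_force': array([-0.28969711,  0.22324093,  1.26570973]), 'ft_torque': array([ 0.00796147,  0.00187553, -0.04187341]), 'finger_force': 0.0, 'finger_gap': 0.0854498433993086}
scene [1.146785   0.39283619 1.25964603]
side [ 0.23151196 -0.60986147  0.79798114]
wrist [0.10295292 0.62138332 0.3713958 ]
```

View pics/scene0.png

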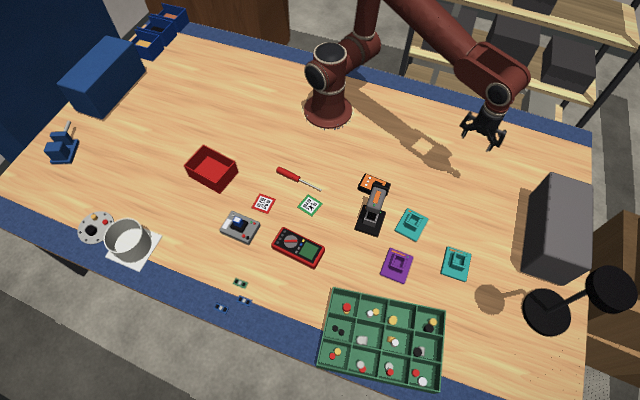

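View pics/side0.png

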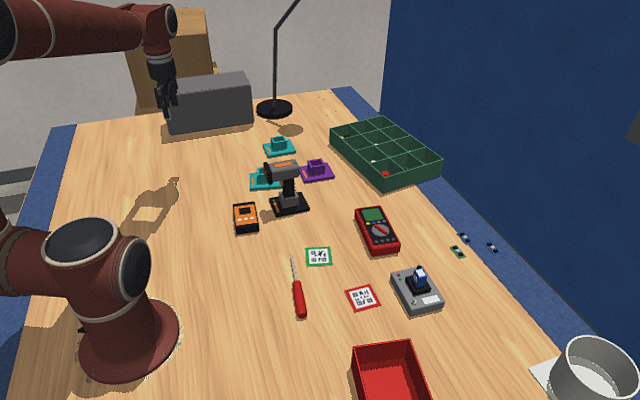

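The scene view shows the red box at (211,168), red card (263,203), tester with relay (240,227) and scanner in its stand (372,205). The side view shows the relay at (418,277) and the scanner head at (283,170), with its bezel to the left, toward the robot.

```bash
cat > m.py <<'E'
from h import *
d=pickle.load(open('c0.pkl','rb'))
a=d['scene']['color'];b=d['side']['color']
def up(i,k=6):return cv2.resize(i,None,fx=k,fy=k,interpolation=cv2.INTER_CUBIC)
im=np.zeros((600,800,3),np.uint8)
for (img,x0,y0,w,h,ox,oy) in[(a,210,190,66,50,0,0),(b,385,250,66,50,400,0),(a,345,165,66,75-25,0,300),(b,255,150,66,50,400,300)]:
    r=up(img[y0:y0+h,x0:x0+w]); im[oy:oy+300,ox:ox+396]=r
im[600-300:]=im[300:]
cv2.imwrite('pics/crop1.png',im[:,:,::-1])
def two(p,q):
    o1,d1=ray(d['scene'],[p]);o2,d2=ray(d['side'],[q]);d1=d1[0]/np.linalg.norm(d1);d2=d2[0]/np.linalg.norm(d2)
    s=np.linalg.lstsq(np.c_[d1,-d2],o2-o1,rcond=None)[0];A=o1+s[0]*d1;B=o2+s[1]*d2
    return ((A+B)/2).round(4),np.linalg.norm(A-B).round(4)
for n,rois in(('scene',{'card':(250,190,278,216),'box':(180,140,242,195)}),('side',{'card':(342,280,385,315)})):
    c=d[n];hsv=cv2.cvtColor(c['color'],cv2.COLOR_RGB2HSV)
    m=((hsv[...,0]<6)|(hsv[...,0]>172))&(hsv[...,1]>140)&(hsv[...,2]>60)
    for k,(x0,y0,x1,y1) in rois.items():
        mm=np.zeros(m.shape,np.uint8);mm[y0:y1,x0:x1]=m[y0:y1,x0:x1]
        pts=cv2.findNonZero(mm)
        if k=='card':
            P=plane(c,pts.reshape(-1,2),0.002)[:,:2]
            r=cv2.minAreaRect(P.astype(np.float32)*1000);print(n,k,r)
        else:
            hull=cv2.convexHull(pts);ap=cv2.approxPolyDP(hull,4,True).reshape(-1,2)
            print(k,ap.tolist(),plane(c,ap,0.075).round(3).tolist())
E
python3 m.py
```

```text
scene card ((538.2137451171875, -58.99913787841797), (68.08586120605469, 69.66488647460938), 88.89234161376953)
box [[237, 172], [219, 193], [189, 176], [184, 165], [204, 145], [233, 160]] [[0.487, -0.182, 0.075], [0.594, -0.201, 0.075], [0.569, -0.342, 0.075], [0.532, -0.387, 0.075], [0.419, -0.364, 0.075], [0.443, -0.222, 0.075]]
side card ((537.2530517578125, -60.01320266723633), (69.08352661132812, 68.9646987915039), 89.2081298828125)
```

View pics/crop1.png

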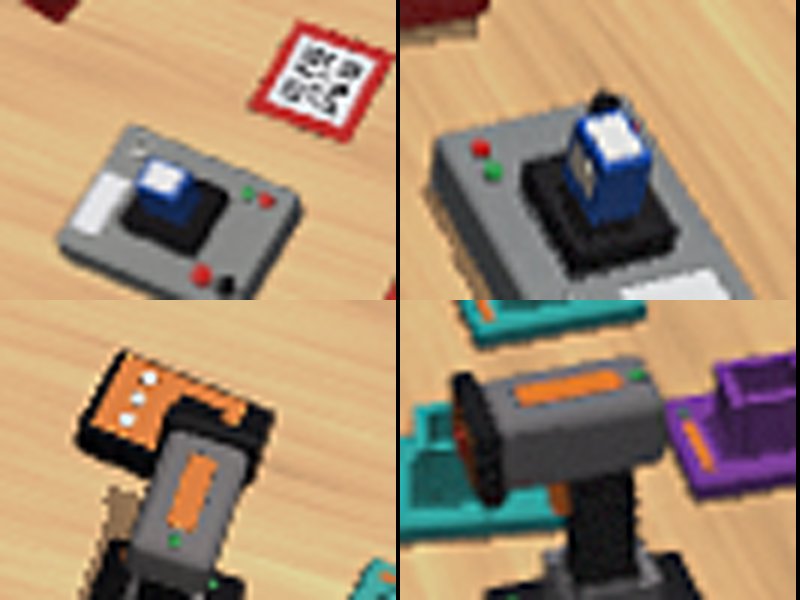

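The crops show the relay's white top at scene (236.7,219.7) and side (420.3,273). The orange stripe on the scanner head is at scene (377,197) and side (283,164.5), and the nose points toward the robot.

```bash
cat >> m.py <<'E'
print('---')
S=lambda x,y,ox=210,oy=190:(ox+x/6,oy+y/6)
print('relay',two((236.7,219.7),(420.3,273)),plane(d['scene'],[(236.7,219.7)],.077),plane(d['side'],[(420.3,273)],.077))
print('tester edge',plane(d['scene'],[S(140,125),S(300,185),S(60,235)],.03).round(3).tolist())
st=[S(x,y-300,345,165) for x,y in((205,455),(183,530),(193,492),(186,435),(245,445),(133,550),(212,562))]
print('stripe scene',plane(d['scene'],st,.157).round(3).tolist())
st=[(255+(x-400)/6,150+(y-300)/6) for x,y in((516,391),(622,380),(568,387))]
print('stripe side',plane(d['side'],st,.157).round(3).tolist())
def hp(n,roi,z):
    c=d[n];x0,y0,x1,y1=roi;hsv=cv2.cvtColor(c['color'],cv2.COLOR_RGB2HSV)
    mm=np.zeros(hsv.shape[:2],np.uint8);mm[y0:y1,x0:x1]=((hsv[...,1]<70)&(hsv[...,2]>170))[y0:y1,x0:x1]
    pts=cv2.findNonZero(mm).reshape(-1,2);print(n,len(pts),cv2.minAreaRect((plane(c,pts,z)[:,:2]*1000).astype(np.float32)))
hp('scene',(231,214,245,226),.077);hp('side',(413,266,428,279),.077)
E
python3 m.py | sed -n '/---/,$p'
```

```text
---
relay (array([ 0.668 , -0.0899,  0.0757]), np.float64(0.0005)) [[ 0.66869301 -0.08957438  0.077     ]] [[ 0.66706359 -0.09067946  0.077     ]]
tester edge [[0.621, -0.137, 0.03], [0.623, -0.028, 0.03], [0.706, -0.147, 0.03]]
stripe scene [[0.426, 0.342, 0.157], [0.478, 0.345, 0.157], [0.452, 0.343, 0.157], [0.417, 0.328, 0.157], [0.412, 0.362, 0.157], [0.5, 0.323, 0.157], [0.492, 0.366, 0.157]]
stripe side [[0.428, 0.342, 0.157], [0.478, 0.335, 0.157], [0.452, 0.337, 0.157]]
scene 28 ((664.8764038085938, -96.03706359863281), (20.34325408935547, 32.36858367919922), 9.042118072509766)
side 47 ((667.859130859375, -89.03699493408203), (21.058189392089844, 15.547138214111328), 86.3034896850586)
```

```bash
cat >> h.py <<'E'
def down(yaw,tilt=0):
    # tool z down, tool y at angle yaw from world +x; tilt>0 (deg): tool z leans to the tool's -x... rotate about tool y
    y=np.array([np.cos(yaw),np.sin(yaw),0]);z=np.array([0,0,-1.]);x=np.cross(y,z)
    return Rot.from_matrix(np.c_[x,y,z])*Rot.from_euler('y',tilt,degrees=True)
E
python3 - <<'E'
from h import *
R=down(np.radians(87));print(R.as_matrix().round(2))
print(delta([.668,-.09,.19],R))
E
```

```text
[[-1.    0.05  0.  ]
 [ 0.05  1.    0.  ]
 [ 0.    0.   -1.  ]]
(array([-2.667, -2.101,  0.164]), array([-0.001, -0.   , -0.219]))
```

drive_tool(
  deltas=[
    {"translation": [-0.3,-0.2,-0.2],"turn": [0,0,0],"fingers": 0},
    {"translation": [-1,-0.79,-0.2],"turn": [0,0,0],"fingers": 0},
    {"translation": [-1,-0.79,-0.2],"turn": [0,0,0],"fingers": 0},
    {"translation": [-1,-0.79,-0.2],"turn": [0,0,0],"fingers": 0},
    {"translation": [-1,-0.79,-0.2],"turn": [0,0,0],"fingers": 0},
    {"translation": [-1,-0.79,-0.2],"turn": [0,0,0],"fingers": 0},
    {"translation": [-1,-0.79,-0.2],"turn": [0,0,0],"fingers": 0},
    {"translation": [-1,-0.79,-0.2],"turn": [0,0,0],"fingers": 0},
  ],
)

```text
clock: 0.95
tool_pos: [0.3607, 0.3388, 0.2816]
tool_rot: [0.449, 3.108, -0.0]
wrist_force: [-0.3, 1.0, -0.9]
finger_gap: 0.0852
finger_force: 0.0
```

drive_tool(
  deltas=[
    {"translation": [-1,-0.79,0],"turn": [0,0,0],"fingers": 0},
    {"translation": [-1,-0.79,0],"turn": [0,0,0],"fingers": 0},
    {"translation": [-1,-0.79,0],"turn": [0,0,0],"fingers": 0},
    {"translation": [-1,-0.79,0],"turn": [0,0,0],"fingers": 0},
    {"translation": [-1,-0.79,0],"turn": [0,0,0],"fingers": 0},
    {"translation": [-1,-0.79,0],"turn": [0,0,0],"fingers": 0},
    {"translation": [-1,-0.79,0],"turn": [0,0,0],"fingers": 0},
  ],
)

```text
clock: 1.65
tool_pos: [0.5457, 0.0795, 0.2805]
tool_rot: [-0.446, -3.109, 0.001]
wrist_force: [-0.2, 0.5, 0.6]
finger_gap: 0.0858
finger_force: 0.0
```

drive_tool(
  deltas=[
    {"translation": [-0.667,-0.521,0.364],"turn": [0,0,-0.219],"fingers": 0},
    {"translation": [-0.667,-0.521,0.364],"turn": [0,0,-0.219],"fingers": 0},
    {"translation": [-0.667,-0.521,0.364],"turn": [0,0,-0.219],"fingers": 0},
    {"translation": [-0.667,-0.521,0.364],"turn": [0,0,-0.219],"fingers": 0},
    {"translation": [-0.667,-0.521,0.364],"turn": [0,0,-0.219],"fingers": 0},
    {"translation": [-0.667,-0.521,0.364],"turn": [0,0,-0.219],"fingers": 0},
    {"translation": [-0.667,-0.521,0.364],"turn": [0,0,-0.219],"fingers": 0},
  ],
)

```text
clock: 2.35
tool_pos: [0.6679, -0.0883, 0.1892]
tool_rot: [-0.081, -3.138, -0.002]
wrist_force: [-0.6, 0.3, 1.1]
finger_gap: 0.085
finger_force: 0.0
```

Run:
```python
from h import *
c=cam('wrist','w1');s=bot.get_state();print(s['clock'],s['tool_pos'],s['tool_rot'],s['qpos'])
pickle.dump(c,open('c1.pkl','wb'))
print(proj(c,[[.668,-.09,.077]]))
```

```text
2.4 [ 0.66809413 -0.08798693  0.19038116] [-8.03991971e-02 -3.14018543e+00 -1.23549737e-03] [-2.41566792e-01  1.92151436e-01  1.53018007e+00  6.95291017e-04
  1.41979888e+00 -1.76127242e+00]
[[314.28885393 197.62741328]]
```

View pics/w1.png

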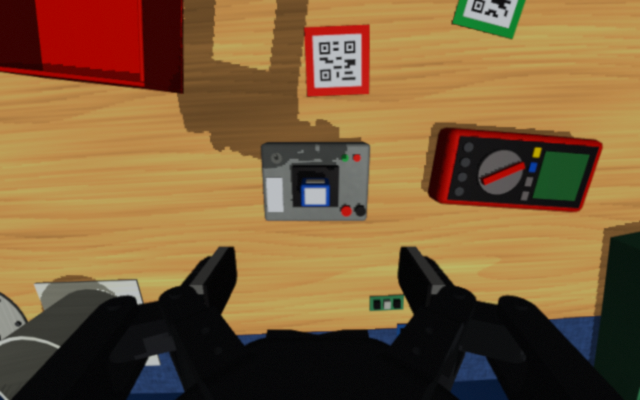

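The wrist view shows the relay's white top at about (315,196), next to the predicted (314,198), and square with the fingers.

Run:
```python
from h import *
c=pickle.load(open('c1.pkl','rb'));hsv=cv2.cvtColor(c['color'],cv2.COLOR_RGB2HSV)
mm=np.zeros(hsv.shape[:2],np.uint8);mm[180:210,300:332]=((hsv[...,1]<60)&(hsv[...,2]>170))[180:210,300:332]
p=cv2.findNonZero(mm).reshape(-1,2);r=cv2.minAreaRect((plane(c,p,.077)[:,:2]*1000).astype(np.float32));print(r)
print(delta([r[0][0]/1000,r[0][1]/1000,.047],down(np.radians(88))))
```

```text
((665.985107421875, -89.25263214111328), (19.130338668823242, 14.846834182739258), 87.01463317871094)
(array([ 0.008, -0.006,  0.574]), array([ 0.001, -0.   , -0.016]))
```

drive_tool(
  deltas=[
    {"translation": [0.006,-0.006,0.15],"turn": [0,0,0],"fingers": 0},
    {"translation": [0.006,-0.006,0.3],"turn": [0,0,0],"fingers": 0},
    {"translation": [0.006,-0.006,0.42],"turn": [0,0,0],"fingers": 0},
    {"translation": [0.006,-0.006,0.52],"turn": [0,0,0],"fingers": 0},
    {"translation": [0.006,-0.006,0.57],"turn": [0,0,0],"fingers": 0},
    {"translation": [0.006,-0.006,0.57],"turn": [0,0,0],"fingers": 0},
    {"translation": [0.006,-0.006,0.57],"turn": [0,0,0],"fingers": 0.5},
    {"translation": [0.006,-0.006,0.57],"turn": [0,0,0],"fingers": 1},
    {"translation": [0.006,-0.006,0.57],"turn": [0,0,0],"fingers": 1},
    {"translation": [0.006,-0.006,0.57],"turn": [0,0,0],"fingers": 1},
    {"translation": [0.006,-0.006,0.57],"turn": [0,0,0],"fingers": 1},
    {"translation": [0.006,-0.006,0.57],"turn": [0,0,0],"fingers": 1},
    {"translation": [0.006,-0.006,0.57],"turn": [0,0,0],"fingers": 1},
    {"translation": [0.006,-0.006,0.57],"turn": [0,0,0],"fingers": 1},
  ],
)

```text
clock: 3.8
tool_pos: [0.6676, -0.0913, 0.0493]
tool_rot: [0.083, 3.138, -0.001]
wrist_force: [-0.4, 0.2, 6.1]
finger_gap: 0.027
finger_force: 60.1
```

drive_tool(
  deltas=[
    {"translation": [0,0,-0.04],"turn": [0,0,0],"fingers": 1},
    {"translation": [0,0,-0.1],"turn": [0,0,0],"fingers": 1},
    {"translation": [0,0,-0.2],"turn": [0,0,0],"fingers": 1},
    {"translation": [0,0,-0.35],"turn": [0,0,0],"fingers": 1},
    {"translation": [0,0,-0.5],"turn": [0,0,0],"fingers": 1},
    {"translation": [0.2,-0.25,-0.55],"turn": [0,0,0],"fingers": 1},
    {"translation": [0.35,-0.4,-0.55],"turn": [0,0,0],"fingers": 1},
    {"translation": [0.35,-0.4,-0.55],"turn": [0,0,0],"fingers": 1},
  ],
)

```text
clock: 4.6
tool_pos: [0.5723, -0.1879, 0.1871]
tool_rot: [0.083, 3.14, -0.002]
wrist_force: [-0.0, -0.1, -1.4]
finger_gap: 0.0272
finger_force: 59.8
```

Run:
```python
from h import *
c=cam('wrist','w2');s=bot.get_state();print(s['clock'],s['tool_pos'],s['finger_gap'])
pickle.dump(c,open('c2.pkl','wb'))
hsv=cv2.cvtColor(c['color'],cv2.COLOR_RGB2HSV)
print(proj(c,[[.4875,-.305,.0]]))
```

```text
4.65 [ 0.56976411 -0.19065098  0.1868675 ] 0.027554966626104908
[[210.02284585 112.7426143 ]]
```

View pics/w2.png

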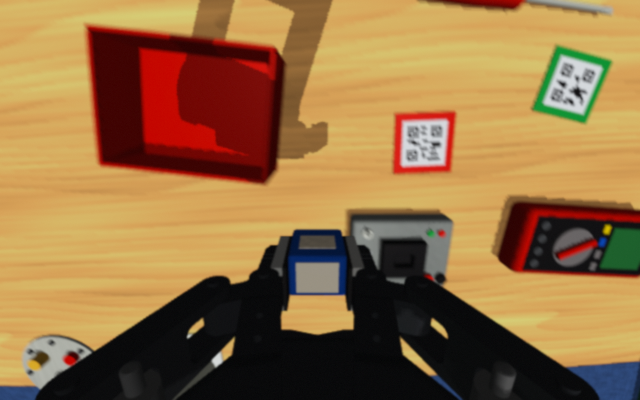

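The box rim corners are at (88,27), (285,50), (268,182) and (98,163). The relay is held squarely between the fingers and the socket is empty.

Run:
```python
from h import *
c=pickle.load(open('c2.pkl','rb'))
P=plane(c,[(88,27),(285,50),(268,182),(98,163)],.075);print(P.round(3));m=P.mean(0);print(m)
s=bot.get_state();print(delta([m[0],m[1],.19],Rot.from_rotvec(s['tool_rot']),s))
```

```text
[[ 0.416 -0.369  0.075]
 [ 0.444 -0.207  0.075]
 [ 0.555 -0.232  0.075]
 [ 0.528 -0.39   0.075]]
[ 0.48578286 -0.29953048  0.075     ]
(array([ 0.311, -0.454, -0.01 ]), array([0., 0., 0.]))
```

drive_tool(
  deltas=[
    {"translation": [0.15,-0.22,0],"turn": [0,0,0.1],"fingers": 1},
    {"translation": [0.31,-0.45,0],"turn": [0,0,0.1],"fingers": 1},
    {"translation": [0.31,-0.45,0.1],"turn": [0,0,0.1],"fingers": 1},
    {"translation": [0.31,-0.45,0.3],"turn": [0,0,0.1],"fingers": 1},
    {"translation": [0.31,-0.45,0.45],"turn": [0,0,0.1],"fingers": 1},
    {"translation": [0.31,-0.45,0.55],"turn": [0,0,0.1],"fingers": 1},
    {"translation": [0.31,-0.45,0.55],"turn": [0,0,0.1],"fingers": 1},
    {"translation": [0.31,-0.45,0.55],"turn": [0,0,0.1],"fingers": 0.4},
    {"translation": [0.31,-0.45,0.55],"turn": [0,0,0.1],"fingers": 0.4},
    {"translation": [0.31,-0.45,0.55],"turn": [0,0,0.1],"fingers": 0.4},
    {"translation": [0.31,-0.45,0.55],"turn": [0,0,0.1],"fingers": 0.4},
    {"translation": [0.31,-0.45,0.55],"turn": [0,0,0.1],"fingers": 0.4},
    {"translation": [0.31,-0.45,0.4],"turn": [0,0,0.1],"fingers": 0.4},
    {"translation": [0.31,-0.45,0.2],"turn": [0,0,0.1],"fingers": 0.4},
    {"translation": [0.31,-0.45,0],"turn": [0,0,0.1],"fingers": 0.4},
    {"translation": [0.31,-0.45,-0.2],"turn": [0,0,0.1],"fingers": 0.2},
    {"translation": [0.31,-0.45,-0.4],"turn": [0,0,0.1],"fingers": 0},
  ],
)

```text
clock: 6.35
tool_pos: [0.4904, -0.2943, 0.2877]
tool_rot: [0.247, 3.131, -0.001]
wrist_force: [1.0, -0.7, 0.2]
finger_gap: 0.0781
finger_force: 0.0
```

Run:
```python
from h import *
c=cam('wrist','w3');s=bot.get_state();print(s['clock'],s['tool_pos'],s['finger_gap'])
hsv=cv2.cvtColor(c['color'],cv2.COLOR_RGB2HSV)
m=cv2.inRange(hsv,(105,120,60),(125,255,255));n,l,st,ce=cv2.connectedComponentsWithStats(m)
for i in range(1,n):
    if st[i,4]>40: print(st[i],ce[i],plane(c,[ce[i]],.02))
# scanner plan: hover
x=np.array([.0]);print(delta([.46,.34,.30],down(np.radians(90)),s))
```

```text
6.4 [ 0.49342032 -0.29662696  0.29896929] 0.08443152073839318
[308 162  19  16  93] [316.90322581 167.69892473] [[ 0.48978116 -0.29382854  0.02      ]]
[609 229   8   8  43] [612.39534884 232.18604651] [[0.67058181 0.17162217 0.02      ]]
[  0 296  12  20 124] [  3.87096774 305.96774194] [[ 0.65024477 -0.89926639  0.02      ]]
[ 559  327   81   48 2591] [606.90775762 350.22346584] [[0.92616415 0.20382456 0.02      ]]
[ 440  351   52   44 1499] [463.09606404 375.03135424] [[ 0.93575047 -0.07620176  0.02      ]]
[136 389  44  11 383] [157.80678851 394.74412533] [[ 0.89465321 -0.68281326  0.02      ]]
(array([ 0.53 ,  2.494, -0.032]), array([-0.009,  0.013, -0.15 ]))
```

The relay is in the box: a blue blob at (317,168), within the rim. Next is the scanner.

drive_tool(
  deltas=[
    {"translation": [0.05,0.2,0],"turn": [0,0,0],"fingers": 0},
    {"translation": [0.1,0.4,0],"turn": [0,0,-0.1],"fingers": 0},
    {"translation": [0.15,0.6,0],"turn": [0,0,-0.15],"fingers": 0},
    {"translation": [0.2,0.8,0],"turn": [0,0,-0.15],"fingers": 0},
    {"translation": [0.2,1,0],"turn": [0,0,-0.15],"fingers": 0},
  ],
)

```text
clock: 6.9
tool_pos: [0.4788, -0.044, 0.2856]
tool_rot: [0.002, 3.14, -0.001]
wrist_force: [0.9, -0.1, -0.2]
finger_gap: 0.0856
finger_force: 0.0
```

drive_tool(
  deltas=[
    {"translation": [0,0.2,0],"turn": [0,0,0],"fingers": 0},
    {"translation": [0,0.4,0],"turn": [0,0,0],"fingers": 0},
    {"translation": [0,0.6,0],"turn": [0,0,0],"fingers": 0},
    {"translation": [0,0.8,0],"turn": [0,0,0],"fingers": 0},
    {"translation": [0,0.95,0],"turn": [0,0,0],"fingers": 0},
  ],
)

```text
clock: 7.4
tool_pos: [0.479, 0.1945, 0.2854]
tool_rot: [-0.003, 3.141, 0.001]
wrist_force: [1.2, 0.2, -0.7]
finger_gap: 0.0855
finger_force: 0.0
```

Run:
```python
from h import *
s=bot.get_state();print(s['clock'],s['tool_pos'],s['tool_rot'],s['qpos'])
print(delta([.47,.34,.28],down(np.radians(90)),s))
```

```text
7.4 [0.47904357 0.19447236 0.28543997] [-2.77902732e-03  3.14095885e+00  8.04500000e-04] [ 2.41429918e-01 -2.35926279e-01  1.79353386e+00  3.46867394e-04
  1.58324877e+00 -1.33113150e+00]
(array([0.035, 0.582, 0.022]), array([0.   , 0.001, 0.002]))
```

drive_tool(
  deltas=[
    {"translation": [0,0.2,0],"turn": [0,0,0],"fingers": 0},
    {"translation": [-0.08,0.4,0],"turn": [0,0,0],"fingers": 0},
    {"translation": [-0.16,0.58,0],"turn": [0,0,0],"fingers": 0},
    {"translation": [-0.16,0.58,0],"turn": [0,0,0],"fingers": 0},
    {"translation": [-0.16,0.58,0],"turn": [0,0,0],"fingers": 0},
  ],
)

```text
clock: 7.9
tool_pos: [0.5195, 0.3376, 0.2842]
tool_rot: [0.003, -3.14, 0.002]
wrist_force: [-0.1, -0.8, 0.1]
finger_gap: 0.0853
finger_force: 0.0
```

Run:
```python
from h import *
c=cam('wrist','w4');s=bot.get_state();print(s['clock'],s['tool_pos'],s['tool_rot'],s['qpos'])
pickle.dump(c,open('c4.pkl','wb'))
hsv=cv2.cvtColor(c['color'],cv2.COLOR_RGB2HSV)
m=cv2.inRange(hsv,(5,150,120),(20,255,255));n,l,st,ce=cv2.connectedComponentsWithStats(m)
for i in range(1,n):
    if st[i,4]>100:
        p=np.argwhere(l==i)[:,::-1];r=cv2.minAreaRect((plane(c,p,.157)[:,:2]*1000).astype(np.float32));print(st[i],r)
```

```text
7.95 [0.5195079  0.3366508  0.28483298] [ 6.29695754e-04 -3.14082172e+00  1.28639343e-03] [ 4.55011738e-01  1.33424267e-02  1.56455619e+00 -3.97356606e-04
  1.56474615e+00 -1.11618295e+00]
[ 21   0 126   3 233] ((348.24005126953125, 136.42938232421875), (111.69857788085938, 1.787250280380249), 88.29003143310547)
[  106     0   215   157 10437] ((415.8331298828125, 243.7673797607422), (193.4549560546875, 132.1394805908203), 89.23015594482422)
[ 256    0   70   44 1875] ((364.6197204589844, 315.13800048828125), (57.89713668823242, 33.30848693847656), 85.12654113769531)
[339   5 117  17 965] ((359.9125671386719, 406.5645446777344), (12.14399528503418, 99.50911712646484), 0.3359495997428894)
[   0    9  156   18 1416] ((359.7237548828125, 126.91719818115234), (12.336788177490234, 143.52374267578125), 1.4260213375091553)
[ 430   12  210   31 2351] ((362.3729553222656, 532.3480834960938), (192.82546997070312, 21.112014770507812), 87.01856994628906)
[337  22  75  15 384] ((370.85302734375, 387.1816711425781), (10.774023056030273, 64.13948059082031), 2.9562795162200928)
[  0  27 116  13 720]
[... 4345 characters left out ...]
38, 32.51673889160156), (92.08922576904297, 5.740063190460205), 82.27075958251953)
[  0 291  49   7 132] ((641.571533203125, -6.239570617675781), (59.27926254272461, 5.483938217163086), 85.90554809570312)
[  0 299  37  12 194] ((657.7567138671875, -19.29920196533203), (15.552281379699707, 45.685020446777344), 1.775078296661377)
[221 302  32  13 154] ((657.16357421875, 244.8377685546875), (16.52712631225586, 36.66581726074219), 0.6680592894554138)
[  0 343  60   9 343] ((720.5534057617188, -24.693584442138672), (80.69613647460938, 12.448559761047363), 89.69733428955078)
[597 344  43   8 177] ((721.8785400390625, 719.6451416015625), (10.316970825195312, 58.507415771484375), 3.0785133838653564)
```

View pics/w4.png

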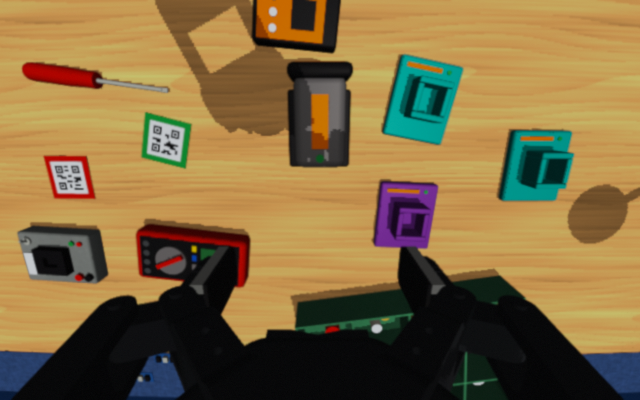

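The wrist view shows the scanner head at (320,115), nose up toward the robot, with the stripe centred at (320,121). That puts the grip point at about (0.450, 0.3405) and the yaw at about 0. The red code is clear on the left. I'll grip with the tool leaned 20° back, so that less outward tilt is needed at the end.

Run:
```python
from h import *
R=down(np.radians(90.5),20);z=R.as_matrix()[:,2];print(z)
T=np.array([.450,.3405,.137])+.023*z
print(T,delta(T-.09*z,R));
```

```text
[-0.34200712 -0.00298465 -0.93969262]
[0.44213384 0.34043135 0.11538707] (array([0.186, 0.017, 0.34 ]), array([ 0.001,  0.333, -0.008]))
```

drive_tool(
  deltas=[
    {"translation": [0.06,0.017,0.1],"turn": [0,0.12,0],"fingers": 0},
    {"translation": [0.12,0.017,0.2],"turn": [0,0.24,0],"fingers": 0},
    {"translation": [0.186,0.017,0.3],"turn": [0,0.333,-0.008],"fingers": 0},
    {"translation": [0.186,0.017,0.34],"turn": [0,0.333,-0.008],"fingers": 0},
    {"translation": [0.186,0.017,0.34],"turn": [0,0.333,-0.008],"fingers": 0},
    {"translation": [0.186,0.017,0.34],"turn": [0,0.333,-0.008],"fingers": 0},
  ],
)

```text
clock: 8.55
tool_pos: [0.4738, 0.3408, 0.2022]
tool_rot: [0.011, -2.797, -0.002]
wrist_force: [0.4, 0.3, 0.7]
finger_gap: 0.0853
finger_force: 0.0
```

Run:
```python
from h import *
R=down(np.radians(90.5),20);z=R.as_matrix()[:,2]
s=bot.get_state();print(s['clock'],s['tool_pos'],s['qpos'])
T=np.array([.450,.3405,.137])+.023*z
print(delta(T,R,s));
```

```text
8.55 [0.47384648 0.34075567 0.20217594] [ 0.42794986  0.17003357  1.56314815  0.14228482  1.7229797  -1.15147169]
(array([ 0.002, -0.001,  0.37 ]), array([ 0.003,  0.004, -0.   ]))
```

drive_tool(
  deltas=[
    {"translation": [0,0,0.1],"turn": [0,0,0],"fingers": 0},
    {"translation": [0,0,0.2],"turn": [0,0,0],"fingers": 0},
    {"translation": [0,0,0.3],"turn": [0,0,0],"fingers": 0},
    {"translation": [0,0,0.36],"turn": [0,0,0],"fingers": 0},
    {"translation": [0,0,0.36],"turn": [0,0,0],"fingers": 0.1},
    {"translation": [0,0,0.36],"turn": [0,0,0],"fingers": 0.3},
    {"translation": [0,0,0.36],"turn": [0,0,0],"fingers": 0.5},
    {"translation": [0,0,0.36],"turn": [0,0,0],"fingers": 1},
    {"translation": [0,0,0.36],"turn": [0,0,0],"fingers": 1},
    {"translation": [0,0,0.36],"turn": [0,0,0],"fingers": 1},
    {"translation": [0,0,0.36],"turn": [0,0,0],"fingers": 1},
    {"translation": [0,0,0.36],"turn": [0,0,0],"fingers": 1},
  ],
)

```text
clock: 9.75
tool_pos: [0.444, 0.3413, 0.118]
tool_rot: [0.012, -2.796, -0.002]
wrist_force: [0.8, -1.1, 5.3]
finger_gap: 0.0496
finger_force: 62.5
```

Run:
```python
from h import *
s=bot.get_state();print(s['clock'],s['tool_pos'],s['tool_rot'],s['wrist_force'],s['finger_gap'],s['finger_force'])
pickle.dump(s,open('grasp.pkl','wb'))
R=Rot.from_rotvec(s['tool_rot']);print(R.inv().apply([0,0,.12])/.25)
```

```text
9.75 [0.44399595 0.34126917 0.11802915] [ 1.17711590e-02 -2.79608220e+00 -1.80118705e-03] [ 0.81617777 -1.06828531  5.26969432] 0.049559174739914155 62.53125786781311
[ 0.16254951  0.00128446 -0.45163703]
```

drive_tool(
  deltas=[
    {"translation": [0.009,0,-0.025],"turn": [0,0,0],"fingers": 1},
    {"translation": [0.022,0,-0.06],"turn": [0,0,0],"fingers": 1},
    {"translation": [0.043,0,-0.12],"turn": [0,0,0],"fingers": 1},
    {"translation": [0.065,0,-0.18],"turn": [0,0,0],"fingers": 1},
    {"translation": [0.09,0,-0.25],"turn": [0,0,0],"fingers": 1},
    {"translation": [0.126,0,-0.35],"turn": [0,0,0],"fingers": 1},
    {"translation": [0.162,0,-0.45],"turn": [0,0,0],"fingers": 1},
    {"translation": [0.198,0,-0.55],"turn": [0,0,0],"fingers": 1},
    {"translation": [0.198,0,-0.55],"turn": [0,0,0],"fingers": 1},
    {"translation": [0.198,0,-0.55],"turn": [0,0,0],"fingers": 1},
  ],
)

```text
clock: 10.75
tool_pos: [0.4428, 0.3408, 0.2626]
tool_rot: [0.012, -2.794, -0.001]
wrist_force: [-0.4, -0.1, -2.0]
finger_gap: 0.0492
finger_force: 62.3
```

Run:
```python
from h import *
for n in('side','wrist'): cam(n,n+'5')
a=[cv2.imread(f'pics/{n}5.png') for n in('side','wrist')]
cv2.imwrite('pics/v5.png',np.hstack([a[0][100:300,180:480],a[1][:200,170:470]]))
s=bot.get_state();print(s['clock'],s['tool_pos'],s['tool_rot'],s['wrist_force'],s['finger_gap'],s['finger_force'],s['qpos'])
```

```text
10.85 [0.44196121 0.3402829  0.26021121] [ 1.15917615e-02 -2.78984604e+00  1.80576681e-03] [-0.02049867 -0.37035886 -1.51377865] 0.04920973668296869 62.26109504699707 [ 0.44804447  0.07447209  1.57047125  0.15187281  1.81446631 -1.11801525]
```

View pics/v5.png

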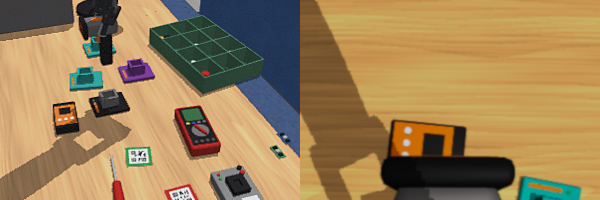

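The side view shows the stand empty and the scanner up in the gripper. The wrist view shows it looking level over the voltage tester.

```bash
cat > fin.py <<'E'
from h import *
g=pickle.load(open('grasp.pkl','rb'));Rg=Rot.from_rotvec(g['tool_rot'])
w_t=Rg.inv().apply(np.array([.394,.341,.137])-g['tool_pos'])
l_t=Rg.inv().apply([-1,0,0])
code=np.array([.5377,-.0595,.002]);az=np.arctan2(code[1],code[0])
def target(look,d,rise=0):
    # Rg rotated: pitch nose-down by look, then yaw az
    R=Rot.from_euler('z',az)*Rot.from_euler('y',-look,degrees=True)*Rg
    l=R.apply(l_t);return code-d*l-R.apply(w_t)+[0,0,rise],R,l
if __name__=='__main__':
    s=bot.get_state();p,R,l=target(60,.13);print(l,p,R.as_rotvec())
    for a in((30,.13,.13),(60,.13,.1),(60,.13,0)):
        p,R,l=target(*a);print(a,p,*delta(p,R,s))
E
python3 fin.py
```

```text
[-0.49696661  0.05499259 -0.8660254 ] [ 0.64351115 -0.07093788  0.14839564] [ 0.12427437  2.43743462 -0.05315138]
(30, 0.13, 0.13) [ 0.70209285 -0.07742032  0.20556873] [-1.039 -1.679 -0.149] [-0.007 -0.505  0.106]
(60, 0.13, 0.1) [ 0.64351115 -0.07093788  0.24839564] [-0.76  -1.652 -0.229] [ 0.025 -1.005  0.11 ]
(60, 0.13, 0) [ 0.64351115 -0.07093788  0.14839564] [-0.898 -1.652  0.147] [ 0.025 -1.005  0.11 ]
```

drive_tool(
  deltas=[
    {"translation": [-0.1,-0.1,-0.1],"turn": [0,-0.06,0],"fingers": 1},
    {"translation": [-0.2,-0.22,-0.23],"turn": [0,-0.12,0],"fingers": 1},
    {"translation": [-0.3,-0.35,-0.23],"turn": [0,-0.2,0.03],"fingers": 1},
    {"translation": [-0.4,-0.5,-0.23],"turn": [0,-0.3,0.05],"fingers": 1},
    {"translation": [-0.5,-0.65,-0.23],"turn": [0,-0.4,0.08],"fingers": 1},
    {"translation": [-0.6,-0.8,-0.23],"turn": [0,-0.5,0.11],"fingers": 1},
    {"translation": [-0.7,-0.95,-0.23],"turn": [0,-0.6,0.11],"fingers": 1},
    {"translation": [-0.7,-0.95,-0.23],"turn": [0,-0.6,0.11],"fingers": 1},
  ],
)

```text
clock: 11.65
tool_pos: [0.6267, 0.1007, 0.2501]
tool_rot: [0.156, 2.865, -0.029]
wrist_force: [-1.2, -0.4, -1.9]
finger_gap: 0.0495
finger_force: 63.1
```

```bash
python3 fin.py; python3 -c "
from h import *
s=bot.get_state();print(s['clock'],s['tool_pos'],s['finger_gap'],s['qpos'])"
```

```text
[-0.49696661  0.05499259 -0.8660254 ] [ 0.64351115 -0.07093788  0.14839564] [ 0.12427437  2.43743462 -0.05315138]
(30, 0.13, 0.13) [ 0.70209285 -0.07742032  0.20556873] [-0.315 -0.674  0.277] [-0.005  0.091 -0.006]
(60, 0.13, 0.1) [ 0.64351115 -0.07093788  0.24839564] [-0.134 -0.675  0.048] [-0.002 -0.409 -0.005]
(60, 0.13, 0) [ 0.64351115 -0.07093788  0.14839564] [-0.026 -0.673  0.433] [-0.002 -0.409 -0.005]
11.65 [0.62665361 0.10070455 0.25007175] 0.04951267595487831 [ 0.0650638  -0.10021595  1.74919598 -0.05499106  1.2248725  -1.38507906]
```

drive_tool(
  deltas=[
    {"translation": [-0.03,-0.15,0.0],"turn": [0,-0.1,0],"fingers": 1},
    {"translation": [-0.07,-0.3,0.02],"turn": [0,-0.2,0],"fingers": 1},
    {"translation": [-0.1,-0.45,0.04],"turn": [0,-0.3,0],"fingers": 1},
    {"translation": [-0.13,-0.6,0.05],"turn": [0,-0.41,-0.005],"fingers": 1},
    {"translation": [-0.134,-0.675,0.05],"turn": [-0.002,-0.41,-0.005],"fingers": 1},
    {"translation": [-0.11,-0.674,0.13],"turn": [-0.002,-0.41,-0.005],"fingers": 1},
    {"translation": [-0.08,-0.674,0.24],"turn": [-0.002,-0.41,-0.005],"fingers": 1},
    {"translation": [-0.05,-0.674,0.34],"turn": [-0.002,-0.41,-0.005],"fingers": 1},
    {"translation": [-0.03,-0.674,0.41],"turn": [-0.002,-0.41,-0.005],"fingers": 1},
    {"translation": [-0.026,-0.673,0.433],"turn": [-0.002,-0.41,-0.005],"fingers": 1},
    {"translation": [-0.026,-0.673,0.433],"turn": [-0.002,-0.41,-0.005],"fingers": 1},
    {"translation": [-0.026,-0.673,0.433],"turn": [-0.002,-0.41,-0.005],"fingers": 1},
  ],
)

```text
clock: 12.85
tool_pos: [0.6477, -0.0665, 0.1548]
tool_rot: [0.119, 2.429, -0.048]
wrist_force: [0.2, -0.5, -1.3]
finger_gap: 0.0494
finger_force: 63.6
```

```bash
python3 fin.py
python3 - <<'E'
from h import *
from fin import *
s=bot.get_state();print(s['clock'],s['tool_pos'],s['finger_gap'],s['qpos'])
R=Rot.from_rotvec(s['tool_rot']);l=R.apply(l_t);w=R.apply(w_t)+s['tool_pos'];d=(code-w)@l;print('dist',d,'miss',code-w-d*l,'look',np.degrees(np.arcsin(-l[2])))
ims=[]
for n in('side','wrist','scene'):
    c=cam(n,n+'6')
    im=c['color'].copy()
    for X,col in((w,(0,255,255)),(code,(255,0,255))):
        u=proj(c,[X])[0];print(n,u.round())
        if abs(u).max()<2000: cv2.circle(im,tuple(int(v) for v in u),2,col,-1)
    ims.append(im)
cv2.imwrite('pics/v6.png',np.vstack([np.hstack([cv2.resize(ims[0][170:370,270:470],(400,400)),cv2.resize(ims[2][120:270,190:340],(400,400))]),np.hstack([ims[1][:200,120:520],ims[1][200:400,120:520]])])[:,:,::-1])
E
```

```text
[-0.49696661  0.05499259 -0.8660254 ] [ 0.64351115 -0.07093788  0.14839564] [ 0.12427437  2.43743462 -0.05315138]
(30, 0.13, 0.13) [ 0.70209285 -0.07742032  0.20556873] [-0.3   -0.022 -0.01 ] [0.    0.508 0.003]
(60, 0.13, 0.1) [ 0.64351115 -0.07093788  0.24839564] [-0.233 -0.02  -0.294] [0.005 0.008 0.002]
(60, 0.13, 0) [ 0.64351115 -0.07093788  0.14839564] [ 0.028 -0.019  0.01 ] [0.005 0.008 0.002]
12.85 [ 0.64774324 -0.06651804  0.15476885] 0.04940715924078893 [-0.2611346  -0.19392774  2.09761391  0.20065985  0.54267016 -1.86833024]
dist 0.13720779139517517 miss [-0.00195908 -0.00456565  0.00081773] look 60.49661497282982
side [394. 258.]
side [362. 297.]
wrist [316. 158.]
wrist [309. -90.]
scene [250. 202.]
scene [263. 203.]
```

View pics/v6.png

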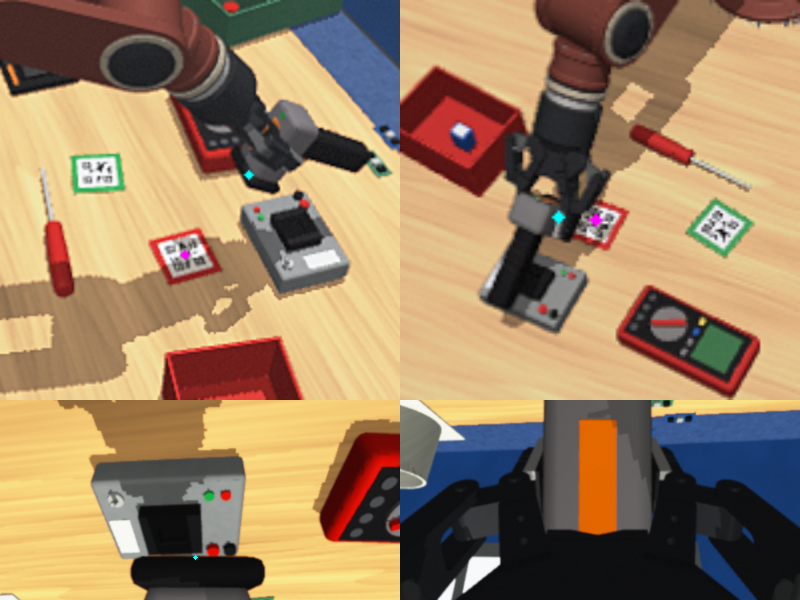

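The scanner points at the red-bordered card from about 137 mm. The window (cyan) sits on the nose and the code centre (magenta) is on the red card. In the scene view the relay is lying in the box at crop (460,135). I'll make a small correction and check whether the scanner has slipped in the grip.

drive_tool(
  deltas=[
    {"translation": [0.014,-0.01,0.005],"turn": [0,0,0],"fingers": 1},
    {"translation": [0.028,-0.019,0.01],"turn": [0.005,0.008,0.002],"fingers": 1},
    {"translation": [0.028,-0.019,0.01],"turn": [0.005,0.008,0.002],"fingers": 1},
    {"translation": [0.028,-0.019,0.01],"turn": [0.005,0.008,0.002],"fingers": 1},
    {"translation": [0.028,-0.019,0.01],"turn": [0.005,0.008,0.002],"fingers": 1},
    {"translation": [0.028,-0.019,0.01],"turn": [0.005,0.008,0.002],"fingers": 1},
  ],
)

```text
clock: 13.6
tool_pos: [0.6432, -0.0711, 0.1476]
tool_rot: [0.125, 2.438, -0.054]
wrist_force: [1.3, -0.6, -1.6]
finger_gap: 0.0493
finger_force: 63.6
```

Run:
```python
from h import *
from fin import *
s=bot.get_state();print(s['clock'],s['tool_pos'],s['finger_gap'],s['joint_velocities'].round(3))
R=Rot.from_rotvec(s['tool_rot']);l=R.apply(l_t);w=R.apply(w_t)+s['tool_pos'];d=(code-w)@l;print('dist',d,'miss',code-w-d*l,'look',np.degrees(np.arcsin(-l[2])))
cam('wrist','w7')
for n in('wrist5','w7'):
    i=cv2.imread(f'pics/{n}.png');g=i.max(2)
    for x in (290,320,350):
        col=g[120:230,x]<45; r=np.flatnonzero(col)+120; print(n,x,r.min() if len(r) else 0,r.max() if len(r) else 0,len(r))
    h=cv2.cvtColor(i,cv2.COLOR_BGR2HSV);m=cv2.inRange(h,(5,170,120),(20,255,255));m[:200]=0;k=m[:,305:335].any(1);print(np.flatnonzero(k)[[0,-1]])
```

```text
13.6 [ 0.64319259 -0.07112007  0.14760519] 0.04929282786015728 [-0.001 -0.001  0.     0.003 -0.     0.002]
dist 0.12917099878613075 miss [-6.80392121e-05  1.88696583e-04  5.10779244e-05] look 59.98844763678062
wrist5 290 157 188 32
wrist5 320 157 187 31
wrist5 350 158 187 30
[220 333]
w7 290 120 187 67
w7 320 120 187 66
w7 350 157 187 31
[219 334]
```

Run:
```python
from fin import *
s=bot.get_state();c=cam('wrist');R=Rot.from_rotvec(s['tool_rot'])*Rg.inv()
w=R.apply(Rg.apply(w_t))+s['tool_pos']
for o in([.001,0,.023],[.015,0,.023],[.001,0,-.023]): print(proj(c,[w+R.apply(o)]))
```

```text
[[315.36787663 151.02297679]]
[[315.06450076 183.56661182]]
[[315.64274719 168.78271918]]
```

Run:
```python
from fin import *
s=bot.get_state();R=Rot.from_rotvec(s['tool_rot'])*Rg.inv()
w=R.apply(Rg.apply(w_t))+s['tool_pos']
def P(c,o): return tuple(int(round(v*16)) for v in proj(c,[w+R.apply(np.array(o)-[-.066,0,.123])])[0])
out=[]
for n,(x0,y0) in(('side',(370,210)),('scene',(200,170))):
    c=cam(n);k=5
    im=cv2.resize(c['color'][y0:y0+100,x0:x0+80+0],None,fx=k,fy=k,interpolation=cv2.INTER_CUBIC)
    f=lambda o:tuple(int((a/16-b+.5)*k) for a,b in zip(P(c,o),(x0,y0)))
    for sy in(-.014,.014):
        cv2.polylines(im,[np.array([f(q) for q in((-.017,sy,.103),(-.017,sy,0),(.017,sy,0),(.017,sy,.103))])],True,(0,255,0))
    cv2.polylines(im,[np.array([f((-.065,a*.03,.123+b*.023)) for a,b in((-1,-1),(1,-1),(1,1),(-1,1))])],True,(255,255,0))
    cv2.polylines(im,[np.array([f((x,.025*a,.143)) for x,a in((-.05,-1),(.032,-1),(.032,1),(-.05,1))])],True,(255,0,255))
    out.append(im)
cv2.imwrite('pics/v8.png',np.hstack(out)[:,:,::-1])
```

```text
(no output)
```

View pics/v8.png

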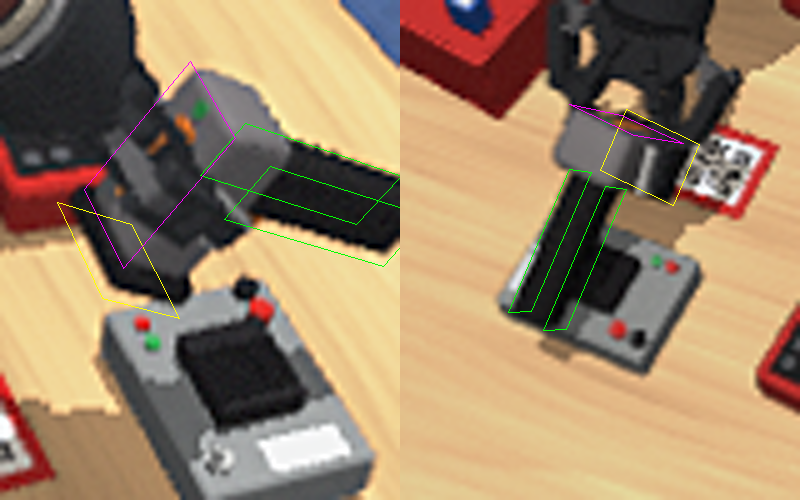

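The overlay outline matches the scanner in angle and is within a few mm in position, mostly along the looking line. That is well inside the 15 mm tolerance, so I'm handing in.

```bash
python3 -c "
from rig import bot
print(bot.close_job())"
```

```text
the job is handed in; nothing more can be done
None
```

The relay is in the red reject box, and the gripper is holding the scanner about 130 mm from the middle of the red-bordered code, looking about 60° below level; the job was handed in at about 14 s, with no verdict returned.

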